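Put away the finished specimen and swap the other two between balance and microscope

TASK

The wooden bar on the cork mat is finished with: first put it away in the empty steel tray, lying lengthways in the middle of it. Then, using the cork mat as the resting place on the way, swap the other two specimens: the one on the balance goes to the middle of the microscope's stage and the one on the microscope to the middle of the balance pan, so that the mat is left empty. Keep every specimen the same way up, set it down rather than dropping it, and leave the two bars in the other trays where they lie.

Things in the scene. Friction and masses are not known exactly. Their poses are not given: they have to be found in the camera images.
- bar: the finished specimen: a light wooden bar, 90 (its x) x 28 (y) x 28 (z) mm, about 45 g, lying on the cork mat at the start; origin at the centre of its underside, z up
- block: square light wooden block with straight grain lines, 48 (x) x 48 (y) x 40 (z) mm, about 60 g; at the start it stands either on the balance pan or on the microscope stage (the disc is on the other); origin at the centre of its underside, z up
- disc: round slice of a branch with dark bark and growth rings, diameter 58 mm, 30 mm high, about 50 g, lying flat; at the start on the microscope stage or on the balance pan, whichever the block is not on; origin at the centre of its underside, z up
- balance: flat white laboratory balance, 200 x 150 mm, with a round steel pan of diameter 110 mm whose top is 46 mm above the bench and a control panel with display (39 mm high) on its -x side; fixed; origin on the bench under the middle of the pan, z up; the pan does not move
- microscope: stereo microscope on a white light base 160 mm wide, from 80 mm before (-x) to 155 mm behind (+x) the origin; round glass stage plate, diameter 95 mm, its top 46 mm above the bench; a column 130 mm behind the stage carries the head (200 to 370 mm up), swung away behind the column, so the stage is open from above; fixed; origin on the bench under the middle of the stage plate, z up
- cork: square cork mat, 120 x 120 mm, 10 mm thick, holding the bar at the start; fixed; origin on the bench under the middle of the mat
- tray: the empty one of three equal low steel trays, 116 (its x) x 76 (y) mm outside, walls 3 mm thick and 12 mm high, floor 3 mm thick; fixed; origin on the bench under the middle of the tray, x along its length
- bar_a: wooden bar like the finished one (90 x 28 x 28 mm, lying along its x), put away earlier in another tray, to be left alone; origin at the centre of its underside
- bar_b: wooden bar like the finished one (90 x 28 x 28 mm, lying along its x), put away earlier in the third tray, to be left alone; origin at the centre of its underside
Things that resemble listed ones, but are neither listed nor needed, are in the scene too. What is shaped like the bar but red is not meant.

How it is judged:
On the way, in this order (a step that is already met when the one before it is completed fails the run):
1. the bar lies released in the middle of the empty tray, lengthways (horizontal distance between bar and tray below 0.014 m and z of bar in the frame of tray between -0.002 and 0.008 m and angle between bar's own z axis and vertical below 0.1 rad and linear speed of bar below 0.02 m/s and angle between the x axis of bar and the x axis of tray, either way round below 0.25 rad and contact force between the fingers and bar below 0.1 N), for 0.2 s.
2. then the block or the disc rests released on the cork mat (((horizontal distance between block and cork below 0.04 m and z of block in the frame of cork between 0.005 and 0.015 m and angle between block's own z axis and vertical below 0.1 rad and linear speed of block below 0.02 m/s and contact force between the fingers and block below 0.1 N) or (horizontal distance between disc and cork below 0.04 m and z of disc in the frame of cork between 0.005 and 0.015 m and angle between disc's own z axis and vertical below 0.1 rad and linear speed of disc below 0.02 m/s and contact force between the fingers and disc below 0.1 N))), for 0.2 s.
At the end, for the whole second after the job is handed in: the bar lies at rest flat in the tray that was empty, within 14 mm of its middle and 0.25 rad of lengthways; block and disc have changed places between pan and stage, each at rest, the same way up and within 15 mm of the middle; the other two bars are within 10 mm of where they were (horizontal distance between bar and tray below 0.014 m and z of bar in the frame of tray between -0.002 and 0.008 m and angle between bar's own z axis and vertical below 0.1 rad and linear speed of bar below 0.02 m/s and angle between the x axis of bar and the x axis of tray, either way round below 0.25 rad and ((horizontal distance between block and balance below 0.015 m and z of block in the frame of balance between 0.041 and 0.051 m and angle between each of block, disc's own z axis and vertical below 0.1 rad and linear speed of each of block, disc below 0.02 m/s and horizontal distance between disc and microscope below 0.015 m and z of disc in the frame of microscope between 0.041 and 0.051 m) or (horizontal distance between block and microscope below 0.015 m and z of block in the frame of microscope between 0.041 and 0.051 m and angle between each of block, disc's own z axis and vertical below 0.1 rad and linear speed of each of block, disc below 0.02 m/s and horizontal distance between disc and balance below 0.015 m and z of disc in the frame of balance between 0.041 and 0.051 m)) and distance of each of block, disc from where it was at the start of the episode above 0.1 m and distance of each of bar_a, bar_b from where it was at the start of the episode below 0.01 m); the robot touches nothing.
It fails at once if a specimen is dropped: it falls free from more than about 25 mm ((contact force between the fingers and bar below 0.1 N and linear speed of bar above 0.7 m/s) or (contact force between the fingers and block below 0.1 N and linear speed of block above 0.7 m/s) or (contact force between the fingers and disc below 0.1 N and linear speed of disc above 0.7 m/s)).
It fails at once if a bar put away earlier is moved by more than 10 mm (distance of any of bar_a, bar_b from where it was at the start of the episode above 0.01 m).
It also fails if it takes over 112 s, if anything falls off the work surface, if the arm or the gripper's body presses on something with over 40 N, if the wrist force passes 120 N, or if a joint passes its speed limit or range.

ROBOT

A 6-joint arm with a two-finger parallel gripper is mounted at the origin on the work surface. World frame = base frame: x ahead of the robot, y to its left, z up, the work surface at z = 0. Lengths are in m, angles in rad, forces in N, time in s.
With the tool pointing down it reaches from about 0.325 to 0.9 m from the base axis. Payload 6.1 kg.
Tool frame: the origin (TCP) lies between the finger pads; the fingertips stand 14 mm ahead of it and the grasp point (between the pads) lies 5 mm behind it; z points along the fingers, y is the line along which they close (so a half turn about z gives the same grasp; the last joint's range is limited). The gripper opens to 85 mm and grips with 20 to 120 N. Pads are 22 mm wide; open, the fingers measure 114 mm over their backs; the gripper's body (76 mm by 85 mm) begins 54 mm behind the grasp point. The pads swing forward as they close: fully open they stand 13 mm farther back than shut.
Start: joints at [1.095, 0.22, 1.526, -0, 1.395, -0.126], TCP at [0.214, 0.587, 0.245] pointing down, gripper open.
Joint ranges: [-2.98, 2.98], [-0.91, 2.08], [0.09, 2.57], [-1.24, 4.39], [0.2, 2.65], [-2.68, 2.68]. Speed limits (rad/s): [2.57, 2.57, 3.01, 3.14, 3.14, 3.14].

INTERFACE

Orientations are given as a unit quaternion [x, y, z, w].
In Python, from workcell import ctrl gives the robot as it stands. The module is installed in compiled form; this text tells all that it offers.
- The arm moves only by the shell command python3 -m inch 'ROWS' [FORCE]. ROWS is a JSON object of lists of equal length, an entry for each row: "grip": the opening, from -1 (shut) to 1 (fully open); "offset": the shift along the tool's x, y, z in units of 50 mm (1.0 is 50 mm), a list of three; "dr": the turn, a rotation vector about the tool's x, y, z in degrees, a list of three. A call has 1 to 20 rows; each row shifts and turns the commanded pose from where the row before left it, along the tool's axes as they then stand; what a row does not reach is not made up. A row lasts 1/8 s, in which the tool goes at most 62.5 mm and 10.7 degrees, less where a joint would pass 70% of its speed; a pose out of reach is approached as far as the arm can. A call is refused whole if a number of a shift passes 1 or a number of a turn 10.7, either way. A call with a gripper value outside its range is refused whole. The fingers move at their own pace and stop on an object; FORCE is the grip in N (left out, the last holds). Time passes only in rows, so rows that do not move let the fingers close. It gives the time, the measured TCP pose, the force, the opening and the grip force at its end, in the units of the state.
- ctrl.state(): the state, without advancing time (a new reading comes with each control period).
- ctrl.snapshot(name): name is "scene" or "top" or "wrist"; returns (picture, depth): 420x560x3 uint8, red, green, blue; 420x560 float32, m along the optical axis (not along the pixel's ray), 0 where there is no reading.
- ctrl.camera_model(name): a dict with "fovy" (degrees; the focal length in pixels is half the picture's height over the tangent of half this angle, whatever the lens; pixels are square), "cx", "cy" (the principal point, pixels), "R" (3x3) and "t" (3): a world point X has camera coordinates R X + t. Camera axes: x right, y down, z forward; pixel columns grow to the right and rows downward; lengths in m; the calibration is good to about 2 mm. A picture is of the moment at which its call begins: read the wrist's pose just before it. camera_model takes no time and is no camera call; for the wrist camera it gives the pose at the moment of the call.
- ctrl.hand_in(): hands the job in; it is judged then, once.
The state is a dict: "t": time; "qpos": joint angles; "joint_vel": joint speeds; "tau": joint torques, N m; "eef_pos": TCP position; "tool_rot": TCP orientation; "wrist_force": force on the tool from outside, world axes, zero at the start; "wrist_torque": the same for the moment, N m; "opening": finger opening in m; "grip_force": force on a finger pad.
Only numpy, scipy, OpenCV 4.12 (cv2) and the standard library are available. Lean on these libraries where they do the work, as an engineer would, in place of code of your own. Each camera call takes 0.05 s, during which the arm holds its last target. There are 200 camera calls.

## Working session

There is one attempt and no reset: what is moved stays moved. The work goes in short steps, Python scripts to look and compute and a shell command to move; the robot and the scene stay as the last step left them, time stands still between calls to the robot, and variables do not carry over. Pictures are saved under pics/ and viewed, at most 14 in all, crops included, and the job is handed in when it is done.

```bash
mkdir -p pics; cat > h.py <<'E'
import numpy as np, cv2, json
from workcell import ctrl
from scipy.spatial.transform import Rotation as Ro
def snap(n,f):
    m=ctrl.camera_model(n); p,d=ctrl.snapshot(n)
    cv2.imwrite('pics/'+f+'.png',cv2.cvtColor(p,cv2.COLOR_RGB2BGR)); np.savez('pics/'+f,p=p,d=d,R=m['R'],t=m['t'],k=[210/np.tan(np.radians(m['fovy'])/2),m['cx'],m['cy']])
def cloud(f):
    z=np.load('pics/'+f+'.npz'); d=z['d']; k=z['k']; v,u=np.mgrid[:420,:560]
    c=np.stack([(u-k[1])/k[0]*d,(v-k[2])/k[0]*d,d],-1)
    return (c-z['t'])@z['R'], d, z['p']
E
python3 - <<'E'
from h import *
snap('scene','s0');snap('top','t0')
s=ctrl.state();print(s['eef_pos'],s['tool_rot'],s['opening'],s['t']);print(Ro.from_quat(s['tool_rot']).as_matrix().round(3))
print(ctrl.camera_model('top'))
E
```

```text
[0.21396    0.58668946 0.24433424] [ 1.74003602e-01  9.84744642e-01 -8.22077478e-04 -2.46096997e-04] 0.08524138740117213 0.1
[[-0.939  0.343 -0.001]
 [ 0.343  0.939 -0.002]
 [ 0.    -0.002 -1.   ]]
{'fovy': 45.63857282319406, 'cx': 284.14576842882883, 'cy': 218.98309867981615, 'R': array([[ 0.02823905, -0.99949279,  0.01472146],
       [-0.99735569, -0.02915915, -0.06656857],
       [ 0.06696407, -0.0128027 , -0.99767325]]), 't': array([-0.02906803,  0.62529404,  1.01755906])}
```

View pics/t0.png

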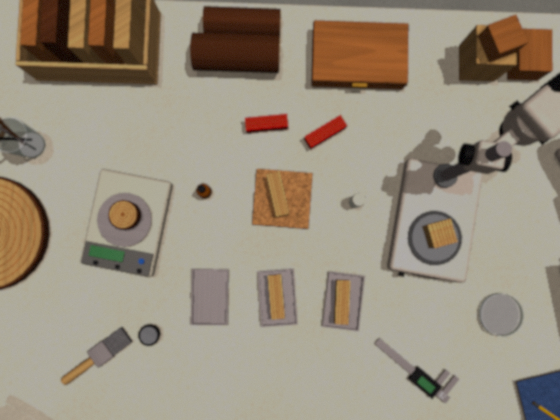

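View pics/s0.png

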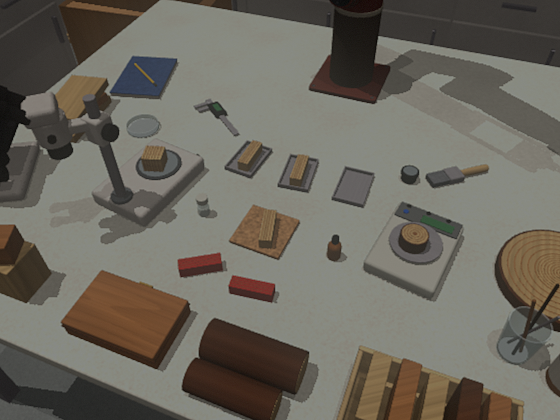

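The top view shows the balance with the disc at (124,215), the microscope stage with the block at (437,238), and the cork with the bar at (278,195). There are three trays: empty at (210,296), bar_a/bar_b at (277,297) and (343,301). The bar candidates are the wooden one on the cork (278,195), the two in trays, and the red ones at (266,123) and (326,132). The one on the cork fits. I'll confirm it in a crop and measure.

```bash
python3 - <<'E'
from h import *
P,d,p=cloud('t0')
c=p[150:340,70:490,::-1]; cv2.imwrite('pics/c0.png',cv2.resize(c,(798,361),interpolation=cv2.INTER_CUBIC))
def blob(name,u0,u1,v0,v1,zl,zh):
    m=np.zeros(d.shape,bool); m[v0:v1,u0:u1]=1
    m&=(P[...,2]>zl)&(P[...,2]<zh)&(d>0)
    n,l,st,_=cv2.connectedComponentsWithStats(m.astype(np.uint8)); i=1+np.argmax(st[1:,4]); q=P[l==i]
    (c,s,a)=cv2.minAreaRect((q[:,:2]*1000).astype(np.float32)); e=cv2.minEnclosingCircle((q[:,:2]*1000).astype(np.float32))
    print(name,len(q),'z',np.median(q[:,2]).round(4),'rect',np.round(c),np.round(s,1),round(a,1),'mean',(q[:,:2].mean(0)*1000).round(),'circ',np.round(e[0]),round(e[1],1))
blob('bar',255,312,165,230,.028,.05)
blob('cork',245,320,160,235,.006,.05)
blob('disc',95,155,185,245,.066,.09)
blob('pan',90,160,180,245,.043,.09)
blob('balance',70,180,160,280,.03,.12)
blob('block',415,470,210,260,.07,.1)
blob('scopebase',380,490,150,285,.02,.06)
blob('stage',400,470,200,270,.043,.1)
blob('tray',185,235,260,330,.006,.03)
blob('trayall',185,235,260,330,.002,.03)
blob('ba',255,300,260,330,.022,.04);blob('bb',320,370,260,335,.022,.04)
E
```

```text
bar 592 z 0.0381 rect [678.   4.] [90.2 28. ] 14.8 mean [678.   4.] circ [678.   2.] 46.3
cork 3143 z 0.0106 rect [672.  -6.] [119.9 120.3] 87.1 mean [671.  -6.] circ [671.  -6.] 83.4
disc 711 z 0.0763 rect [623. 306.] [57.1 56.7] 15.6 mean [623. 305.] circ [624. 306.] 29.3
pan 2240 z 0.0475 rect [617. 313.] [105.6 110.3] 1.6 mean [615. 309.] circ [616. 313.] 55.4
balance 7012 z 0.0385 rect [610. 313.] [150.1 199.3] 80.9 mean [609. 310.] circ [611. 313.] 121.4
block 662 z 0.0858 rect [ 604. -321.] [48.5 50. ] 17.0 mean [ 604. -319.] circ [ 604. -320.] 32.8
scopebase 7980 z 0.0423 rect [ 629. -323.] [160.9 245.7] 80.8 mean [ 631. -318.] circ [ 634. -324.] 138.2
stage 2355 z 0.0466 rect [ 595. -322.] [132.8 123.1] 78.6 mean [ 596. -314.] circ [ 601. -327.] 73.9
tray 333 z 0.0116 rect [462. 139.] [115.7  76.9] 1.1 mean [461. 142.] circ [462. 139.] 68.4
trayall 1672 z 0.0041 rect [465. 139.] [ 87.4 135.7] 88.5 mean [461. 140.] circ [466. 140.] 72.4
ba 609 z 0.0311 rect [467.   1.] [89.9 27.9] 6.6 mean [467.   1.] circ [468.   1.] 45.6
bb 629 z 0.031 rect [ 460. -135.] [28.5 90. ] 88.5 mean [ 460. -135.] circ [ 460. -135.] 46.8
```

View pics/c0.png

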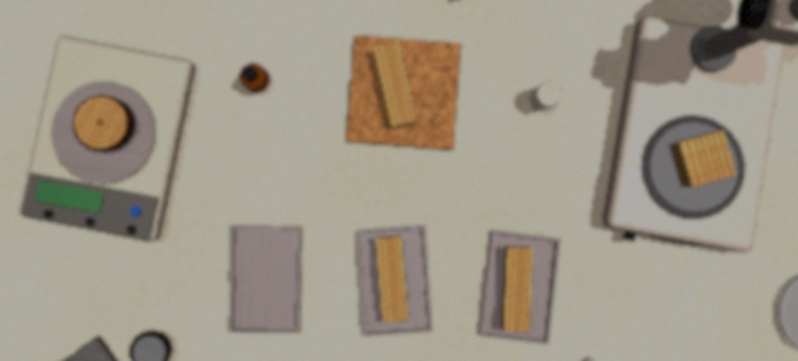

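The crop confirms the plain wooden bar on the cork at crop (393,83), the empty tray at (266,279), the pan centre at (104,132) and the stage centre at (693,166).

```bash
cat >> h.py <<'E'
def px(f,u,v,z):
    a=np.load('pics/'+f+'.npz');k=a['k'];r=np.array([(u-k[1])/k[0],(v-k[2])/k[0],1])@a['R'];o=-a['t']@a['R']
    return (o+r*(z-o[2])/r[2])*1000
def plan(x,y,z,h=None):
    s=ctrl.state();R=Ro.from_quat(s['tool_rot']);y0=R.as_matrix()[:,1];h0=np.degrees(np.arctan2(y0[1],y0[0]))
    h=h0 if h is None else h
    a=np.radians(h);c,q=np.cos(a),np.sin(a);N=np.array([[-q,c,0],[c,q,0],[0,0,-1.]])
    D=np.array([x,y,z])/1000-s['eef_pos']
    print('head',h0.round(2),'turn rotvec deg',np.degrees((R.inv()*Ro.from_matrix(N)).as_rotvec()).round(2),'offset units after turn',(N.T@D/.05).round(3),'pos',s['eef_pos'].round(4),'op',s['opening'].round(4),'gf',s['grip_force'],'wf',s['wrist_force'].round(1),'t',s['t'])
E
python3 - <<'E'
from h import *
print(px('t0',124.7,219.5,.046),px('t0',434.7,237.4,.046))
P,d,p=cloud('t0')
q=P[200:270,400:470].reshape(-1,3); print(np.histogram(q[:,2],np.arange(.036,.05,.001)))
plan(678,4,120,104.8)
E
```

```text
[613.73076255 311.36905893  46.        ] [ 595.60557381 -318.0969727    46.        ]
(array([  7,  52,  95, 222, 414, 577, 641, 561, 486, 417, 300, 202,  95,
        37]), array([0.036, 0.037, 0.038, 0.039, 0.04 , 0.041, 0.042, 0.043, 0.044,
       0.045, 0.046, 0.047, 0.048, 0.049, 0.05 ]))Traceback (most recent call last):
  File "<stdin>", line 5, in <module>
  File "h.py", line 19, in plan
    print('head',h0.round(2),'turn rotvec deg',np.degrees((R.inv()*Ro.from_matrix(N)).as_rotvec()).round(2),'offset units after turn',(N.T@D/.05).round(3),'pos',s['eef_pos'].round(4),'op',s['opening'].round(4),'gf',s['grip_force'],'wf',s['wrist_force'].round(1),'t',s['t'])
                                                                                                                                                                                            ^^^^^^^^^^^^^^^^^^
AttributeError: 'float' object has no attribute 'round'
```

```bash
sed -i "s/s\['opening'\].round(4)/round(s['opening'],4)/" h.py; python3 -c "
from h import *
plan(678,4,200,104.8)"
```

```text
head 69.96 turn rotvec deg [ -0.09  -0.04 -34.84] offset units after turn [ -5.996 -13.638   0.887] pos [0.214  0.5867 0.2443] op 0.0852 gf 0.0 wf [-0.7  0.7  0.4] t 0.1
```

```bash
python3 -m inch '{"grip":[1,1,1,1,1,1,1,1,1,1,1,1,1,1,1,1,1,1,1,1],"offset":[[0,0,0],[0,0,0],[0,0,0],[0,0,0],[-0.4,-0.91,0.06],[-0.4,-0.91,0.06],[-0.4,-0.91,0.06],[-0.4,-0.91,0.06],[-0.4,-0.91,0.06],[-0.4,-0.91,0.06],[-0.4,-0.91,0.06],[-0.4,-0.91,0.06],[-0.4,-0.91,0.06],[-0.4,-0.91,0.06],[-0.4,-0.91,0.06],[-0.4,-0.91,0.06],[-0.4,-0.91,0.06],[-0.4,-0.91,0.06],[-0.4,-0.91,0.06],[0,0,0]],"dr":[[0,0,-8.7],[0,0,-8.7],[0,0,-8.7],[0,0,-8.7],[0,0,0],[0,0,0],[0,0,0],[0,0,0],[0,0,0],[0,0,0],[0,0,0],[0,0,0],[0,0,0],[0,0,0],[0,0,0],[0,0,0],[0,0,0],[0,0,0],[0,0,0],[0,0,0]]}' 40
python3 - <<'E'
from h import *
snap('wrist','w1')
plan(678,4,29,104.8)
P,d,p=cloud('w1')
m=(P[...,2]>.03)&(P[...,2]<.045)&(d>0)
n,l,st,_=cv2.connectedComponentsWithStats(m.astype(np.uint8))
for i in range(1,n):
    if st[i,4]>300:
        q=P[l==i];print(st[i,4],q[:,2].mean(),cv2.minAreaRect((q[:,:2]*1000).astype(np.float32)))
E
```

```text
t: 2.6
eef_pos: [0.679, 0.0002, 0.1987]
tool_rot: [-0.126, 0.992, -0.0, -0.001]
wrist_force: [-0.2, 0.6, 0.4]
opening: 0.0854
grip_force: 0.0
head 104.61 turn rotvec deg [ 0.05 -0.11 -0.19] offset units after turn [-0.008  0.037  3.397] pos [0.6781 0.0021 0.1989] op 0.085 gf 0.0 wf [-0.2  0.3  0.2] t 2.65
665 0.03397249626496447 ((613.1016845703125, -240.2264404296875), (6.158449649810791, 59.348724365234375), 81.86264038085938)
3168 0.03653547510693524 ((675.9125366210938, 5.6915283203125), (90.38184356689453, 27.96925163269043), 14.854656219482422)
2981 0.03332770968681041 ((669.6842041015625, 243.35443115234375), (106.06941223144531, 50.798336029052734), 28.02200698852539)
632 0.03913799155434831 ((678.3792724609375, 156.7957305908203), (25.558664321899414, 29.455097198486328), 70.3415756225586)
584 0.043346850207976434 ((963.6668701171875, -143.22415161132812), (28.39327621459961, 42.00924301147461), 22.150205612182617)
```

View pics/w1.png

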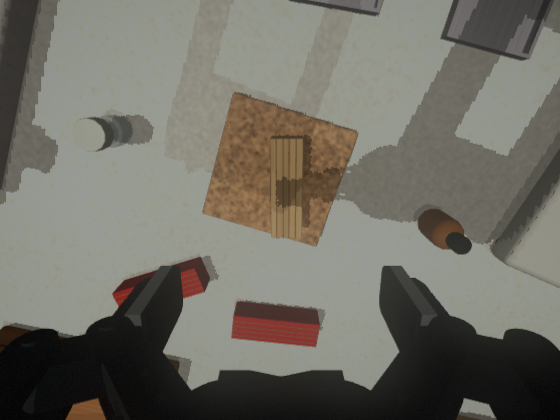

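The wrist view shows the bar at (287,187) parallel to the pads, with nothing beneath the fingers but cork. I'll descend and grip.

```bash
python3 -m inch '{"grip":[1,1,1,1,1,1,1,-1,-1,-1,-1,-1,-1,-1],"offset":[[0,0.05,0.6],[0,0,0.6],[0,0,0.6],[0,0,0.6],[0,0,0.6],[0,0,0.4],[0,0,0],[0,0,0],[0,0,0],[0,0,0],[0,0,0],[0,0,0],[0,0,0],[0,0,0]],"dr":[[0,0,-0.2],[0,0,0],[0,0,0],[0,0,0],[0,0,0],[0,0,0],[0,0,0],[0,0,0],[0,0,0],[0,0,0],[0,0,0],[0,0,0],[0,0,0],[0,0,0]]}' 30
python3 -c "
from h import *
plan(678,4,29)"
```

```text
t: 4.4
eef_pos: [0.6784, 0.0059, 0.0315]
tool_rot: [-0.13, 0.992, -0.0, 0.001]
wrist_force: [-0.3, 0.0, 6.5]
opening: 0.0274
grip_force: 31.1
head 104.95 turn rotvec deg [-0.04  0.1   0.  ] offset units after turn [ 0.017 -0.034  0.05 ] pos [0.6784 0.0059 0.0315] op 0.0274 gf 31.08388602733612 wf [-0.3  0.   6.5] t 4.4
```

```bash
python3 -m inch '{"grip":[-1,-1,-1,-1,-1],"offset":[[0,0,-0.3],[0,0,-0.7],[0,0,-0.7],[0,0,-0.2],[0,0,0]],"dr":[[0,0,0],[0,0,0],[0,0,7],[0,0,6.85],[0,0,0]]}'
python3 -c "
from h import *
plan(463,140,100,91.1)"
```

```text
t: 5.03
eef_pos: [0.6784, 0.0059, 0.1273]
tool_rot: [-0.01, 1.0, -0.0, 0.001]
wrist_force: [-0.2, -0.2, 0.1]
opening: 0.0274
grip_force: 30.4
head 91.17 turn rotvec deg [-0.02  0.16  0.07] offset units after turn [4.255 2.764 0.546] pos [0.6784 0.0059 0.1273] op 0.0274 gf 30.357804894447327 wf [-0.2 -0.2  0.1] t 5.025
```

```bash
python3 -m inch '{"grip":[-1,-1,-1,-1,-1,-1,-1,-1,-1,-1],"offset":[[0.53,0.345,0],[0.53,0.345,0],[0.53,0.345,0],[0.53,0.345,0],[0.53,0.345,0],[0.53,0.345,0],[0.53,0.345,0],[0.53,0.345,0.3],[0,0,0.3],[0,0,0]],"dr":[[0,0,0],[0,0,0],[0,0,0],[0,0,0],[0,0,0],[0,0,0],[0,0,0],[0,0,0],[0,0,0],[0,0,0]]}'
python3 - <<'E'
from h import *
snap('wrist','w2');plan(463,140,25.5,91.1)
P,d,p=cloud('w2')
m=(abs(P[...,0]-.462)<.08)&(abs(P[...,1]-.139)<.065)&(P[...,2]>.007)&(P[...,2]<.02)&(d>0)
q=P[m];print(len(q),cv2.minAreaRect((q[:,:2]*1000).astype(np.float32)))
E
```

```text
t: 6.28
eef_pos: [0.4618, 0.1395, 0.0936]
tool_rot: [-0.011, 1.0, -0.0, -0.002]
wrist_force: [-1.0, 1.0, -0.8]
opening: 0.0275
grip_force: 30.3
head 91.15 turn rotvec deg [-0.02 -0.08  0.05] offset units after turn [-0.002  0.011  1.383] pos [0.4629 0.1394 0.0946] op 0.0273 gf 30.34278631210327 wf [ 0.7 -0.3  0.3] t 6.325
2055 ((447.0613098144531, 140.5989990234375), (90.6285400390625, 76.2049560546875), 1.163964033126831)
```

View pics/w2.png

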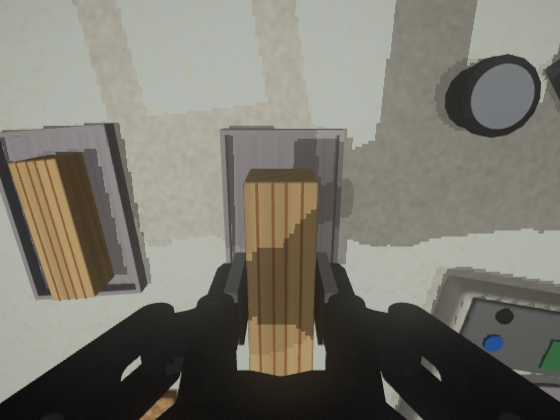

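The bar is over the empty tray (tray edges at columns 225–345), aligned. Lowering it.

```bash
python3 -m inch '{"grip":[-1,-1,-1,-1,-1],"offset":[[0.01,0.01,0.5],[0,0,0.5],[0,0,0.25],[0,0,0.11],[0,0,0]],"dr":[[0,0,0],[0,0,0],[0,0,0],[0,0,0],[0,0,0]]}'
```

```text
t: 6.95
eef_pos: [0.4629, 0.1402, 0.0276]
tool_rot: [-0.01, 1.0, -0.0, 0.0]
wrist_force: [0.7, -0.1, -0.5]
opening: 0.028
grip_force: 30.4
```

```bash
python3 -m inch '{"grip":[-1,-1,-1],"offset":[[0,0,0.05],[0,0,0],[0,0,0]],"dr":[[0,0,0],[0,0,0],[0,0,0]]}'
```

```text
t: 7.32
eef_pos: [0.4626, 0.1405, 0.0252]
tool_rot: [-0.01, 1.0, 0.0, 0.0]
wrist_force: [0.1, 0.2, 0.1]
opening: 0.0272
grip_force: 30.4
```

```bash
python3 -m inch '{"grip":[-1,-1,-0.2,-0.2,-0.2,-0.2],"offset":[[0,0,0.03],[0,0,0],[0,0,0],[0,0,0],[0,0,0],[0,0,0]],"dr":[[0,0,0],[0,0,0],[0,0,0],[0,0,0],[0,0,0],[0,0,0]]}'
```

```text
t: 8.07
eef_pos: [0.4623, 0.1403, 0.0232]
tool_rot: [-0.01, 1.0, -0.0, -0.0]
wrist_force: [-1.1, -0.1, 0.1]
opening: 0.0339
grip_force: 0.0
```

```bash
python3 -m inch '{"grip":[-0.2,-0.2,-0.2,1,1,1,1],"offset":[[0,0,-0.4],[0,0,-0.6],[0,0,-0.6],[0,0,-0.8],[0,0,-0.8],[0,0,-0.2],[0,0,0]],"dr":[[0,0,0],[0,0,0],[0,0,0],[0,0,0],[0,0,0],[0,0,0],[0,0,0]]}'
python3 - <<'E'
from h import *
snap('top','t1');snap('wrist','w3')
for f in('t1','w3'):
    P,d,p=cloud(f)
    m=(abs(P[...,0]-.462)<.07)&(abs(P[...,1]-.139)<.055)&(P[...,2]>.024)&(P[...,2]<.04)&(d>0)
    q=P[m];print(len(q),q[:,2].mean(),cv2.minAreaRect((q[:,:2]*1000).astype(np.float32)))
    m=(abs(P[...,0]-.462)<.07)&(abs(P[...,1]-.139)<.055)&(P[...,2]>.007)&(P[...,2]<.02)&(d>0)
    q=P[m];print(len(q),cv2.minAreaRect((q[:,:2]*1000).astype(np.float32)))
plan(623.5,306,165)
E
```

```text
t: 8.95
eef_pos: [0.4626, 0.1404, 0.1934]
tool_rot: [-0.01, 1.0, 0.0, 0.0]
wrist_force: [0.5, 0.9, -0.7]
opening: 0.085
grip_force: 0.0
325 0.031047980865207662 ((478.0636901855469, 138.73423767089844), (56.9315185546875, 27.508995056152344), 3.29514741897583)
229 ((462.10223388671875, 138.754150390625), (115.40157318115234, 76.20611572265625), 1.273647665977478)
3132 0.029537399254981313 ((460.2781066894531, 141.30540466308594), (90.48206329345703, 28.058774948120117), 1.1966413259506226)
1464 ((459.8561096191406, 140.87725830078125), (116.3759765625, 76.16649627685547), 1.0700818300247192)
head 91.11 turn rotvec deg [-0.02 -0.16 -0.  ] offset units after turn [-3.306  3.252  0.531] pos [0.4614 0.1402 0.1916] op 0.0853 gf 0.0 wf [-0.4  0.9  0.5] t 9.05
```

The bar lies centred in the tray (within 1 mm, angle 0.1°). Next, the disc.

```bash
python3 -m inch '{"grip":[1,1,1,1,1,1,1,1,1,1],"offset":[[-0.413,0.406,0],[-0.413,0.406,0],[-0.413,0.406,0],[-0.413,0.406,0],[-0.413,0.406,0],[-0.413,0.406,0],[-0.413,0.406,0],[-0.413,0.406,0],[0,0,0],[0,0,0]],"dr":[[0,0,0],[0,0,0],[0,0,0],[0,0,0],[0,0,0],[0,0,0],[0,0,0],[0,0,0],[0,0,0],[0,0,0]]}'
python3 - <<'E'
from h import *
snap('wrist','w4')
P,d,p=cloud('w4')
m=(abs(P[...,0]-.62)<.06)&(abs(P[...,1]-.306)<.06)&(P[...,2]>.068)&(P[...,2]<.085)&(d>0)
q=P[m];print(len(q),q[:,2].mean(),cv2.minEnclosingCircle((q[:,:2]*1000).astype(np.float32)))
plan(623.5,306,65)
E
```

```text
t: 10.3
eef_pos: [0.6233, 0.3053, 0.1912]
tool_rot: [-0.01, 1.0, -0.001, -0.002]
wrist_force: [0.2, -1.2, 0.1]
opening: 0.0854
grip_force: 0.0
4435 0.07500852258750766 ((621.7796020507812, 308.2777099609375), 29.079105377197266)
head 91.1 turn rotvec deg [-0.06 -0.15 -0.  ] offset units after turn [-0.003  0.016  2.534] pos [0.6234 0.3052 0.1917] op 0.0859 gf 0.0 wf [-0.6 -1.1 -0.4] t 10.35
```

View pics/w4.png

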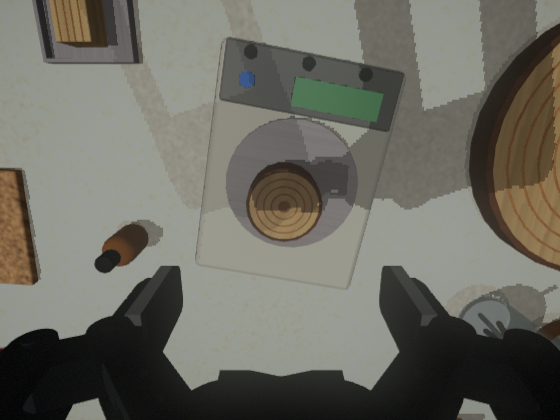

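The disc is at (284,203). The pan spans columns 226–357 and rows 117–247, centre about (291.5,182). Descending to grip.

```bash
python3 -c "
from h import *
print(px('w4',291.5,182,.046))"
python3 -m inch '{"grip":[1,1,1,1,1,1,1,-1,-1,-1,-1,-1,-1],"offset":[[0.02,0.03,0.5],[0,0,0.5],[0,0,0.5],[0,0,0.5],[0,0,0.4],[0,0,0.13],[0,0,0],[0,0,0],[0,0,0],[0,0,0],[0,0,0],[0,0,0],[0,0,0]],"dr":[[0,0,0],[0,0,0],[0,0,0],[0,0,0],[0,0,0],[0,0,0],[0,0,0],[0,0,0],[0,0,0],[0,0,0],[0,0,0],[0,0,0],[0,0,0]]}' 30
python3 -m inch '{"grip":[-1,-1,-1,-1,-1],"offset":[[0,0,-0.3],[0,0,-0.7],[0,0,-0.7],[0,0,-0.3],[0,0,0]],"dr":[[0,0,0],[0,0,0],[0,0,0],[0,0,0],[0,0,0]]}'
python3 -c "
from h import *
plan(671,-5,100)"
```

```text
[609.45626397 314.80028193  46.        ]
t: 11.98
eef_pos: [0.6244, 0.3078, 0.0684]
tool_rot: [-0.01, 1.0, 0.0, 0.001]
wrist_force: [-0.6, -0.5, 5.8]
opening: 0.0567
grip_force: 32.5
t: 12.6
eef_pos: [0.624, 0.3077, 0.1683]
tool_rot: [-0.01, 1.0, 0.0, 0.001]
wrist_force: [0.1, -0.0, -0.2]
opening: 0.0568
grip_force: 32.2
head 91.11 turn rotvec deg [ 0.05  0.14 -0.  ] offset units after turn [-0.818 -6.271  1.365] pos [0.624  0.3077 0.1683] op 0.0568 gf 32.22090661525726 wf [ 0.1 -0.  -0.2] t 12.6
```

```bash
python3 -m inch '{"grip":[-1,-1,-1,-1,-1,-1,-1,-1,-1,-1,-1,-1,-1,-1,-1,-1],"offset":[[-0.063,-0.482,0],[-0.063,-0.482,0],[-0.063,-0.482,0],[-0.063,-0.482,0],[-0.063,-0.482,0],[-0.063,-0.482,0],[-0.063,-0.482,0],[-0.063,-0.482,0],[-0.063,-0.482,0],[-0.063,-0.482,0.1],[-0.063,-0.482,0.4],[-0.063,-0.482,0.4],[-0.063,-0.482,0.5],[0,0,0.5],[0,0,0.5],[0,0,0]],"dr":[[0,0,0],[0,0,0],[0,0,0],[0,0,0],[0,0,0],[0,0,0],[0,0,0],[0,0,0],[0,0,0],[0,0,0],[0,0,0],[0,0,0],[0,0,0],[0,0,0],[0,0,0],[0,0,0]]}'
python3 -c "
from h import *
plan(671,-5,33)"
```

```text
t: 14.6
eef_pos: [0.6672, -0.0055, 0.0421]
tool_rot: [-0.009, 1.0, 0.001, -0.004]
wrist_force: [-0.4, 0.0, -0.2]
opening: 0.0571
grip_force: 32.2
head 91.09 turn rotvec deg [ 0.06 -0.44  0.  ] offset units after turn [-0.076  0.008  0.182] pos [ 0.6672 -0.0055  0.0421] op 0.0571 gf 32.224844098091125 wf [-0.4  0.  -0.2] t 14.6
```

```bash
python3 -m inch '{"grip":[-1,-1,-1],"offset":[[0,0,0.1],[0,0,0],[0,0,0]],"dr":[[0,0,0],[0,0,0],[0,0,0]]}'
```

```text
t: 14.98
eef_pos: [0.6711, -0.005, 0.0429]
tool_rot: [-0.01, 1.0, -0.0, 0.001]
wrist_force: [-0.4, -0.2, -0.2]
opening: 0.0569
grip_force: 32.2
```

```bash
python3 -m inch '{"grip":[-1,-1,-1],"offset":[[0,0,0.1],[0,0,0.09],[0,0,0]],"dr":[[0,0,0],[0,0,0],[0,0,0]]}'
python3 -m inch '{"grip":[-1],"offset":[[0,0,0.0]],"dr":[[0,0,0]]}'
```

```text
t: 15.35
eef_pos: [0.6705, -0.005, 0.0324]
tool_rot: [-0.01, 1.0, -0.0, 0.0]
wrist_force: [-0.8, 0.7, 1.3]
opening: 0.057
grip_force: 32.4
t: 15.48
eef_pos: [0.6705, -0.005, 0.0324]
tool_rot: [-0.01, 1.0, 0.0, 0.0]
wrist_force: [-1.4, -0.5, 2.0]
opening: 0.0572
grip_force: 32.4
```

```bash
python3 -m inch '{"grip":[0.7,0.7,0.7,1,1,1,1,1,1,1,1,1,1],"offset":[[0,0,0],[0,0,0],[0,0,0],[0,0,-0.4],[0,0,-0.7],[0,0,-0.7],[0,0,-0.7],[0,0,-0.7],[0,0,0],[0,0,0],[0,0,0],[0,0,0],[0,0,0]],"dr":[[0,0,0],[0,0,0],[0,0,0],[0,0,0],[0,0,0],[0,0,10.6],[0,0,10.6],[0,0,10.6],[0,0,10.6],[0,0,10.6],[0,0,10.6],[0,0,10.5],[0,0,0]]}'
python3 - <<'E'
from h import *
snap('top','t2');snap('wrist','w5')
for f in ('t2','w5'):
    P,d,p=cloud(f)
    m=(abs(P[...,0]-.67)<.06)&(abs(P[...,1]+.005)<.06)&(P[...,2]>.032)&(P[...,2]<.048)&(d>0)
    q=P[m];print(len(q),q[:,2].mean(),cv2.minEnclosingCircle((q[:,:2]*1000).astype(np.float32)))
plan(604,-320,180,17)
E
```

```text
t: 17.1
eef_pos: [0.6707, -0.0051, 0.1939]
tool_rot: [0.594, 0.804, 0.0, 0.001]
wrist_force: [-0.5, -0.4, -0.4]
opening: 0.0856
grip_force: 0.0
113 0.04022487593934342 ((659.2686157226562, 0.6826238632202148), 23.938276290893555)
3412 0.03896954238865184 ((667.9100952148438, -4.194940567016602), 29.02899169921875)
head 17.23 turn rotvec deg [0.06 0.03 0.23] offset units after turn [-5.634 -3.116  0.268] pos [ 0.6706 -0.0051  0.1934] op 0.0857 gf 0.0 wf [0.9 0.5 1.5] t 17.2
```

```bash
python3 -m inch '{"grip":[1,1,1,1,1,1,1,1,1,1,1,1,1,1,1],"offset":[[-0.433,-0.24,0],[-0.433,-0.24,0],[-0.433,-0.24,0],[-0.433,-0.24,0],[-0.433,-0.24,0],[-0.433,-0.24,0],[-0.433,-0.24,0],[-0.433,-0.24,0],[-0.433,-0.24,0],[-0.433,-0.24,0],[-0.433,-0.24,0],[-0.433,-0.24,0],[-0.433,-0.24,0],[0,0,0],[0,0,0]],"dr":[[0,0,0.2],[0,0,0],[0,0,0],[0,0,0],[0,0,0],[0,0,0],[0,0,0],[0,0,0],[0,0,0],[0,0,0],[0,0,0],[0,0,0],[0,0,0],[0,0,0],[0,0,0]]}'
python3 - <<'E'
from h import *
snap('wrist','w6')
P,d,p=cloud('w6')
m=(abs(P[...,0]-.6)<.06)&(abs(P[...,1]+.32)<.06)&(P[...,2]>.078)&(P[...,2]<.095)&(d>0)
q=P[m];print(len(q),q[:,2].mean(),cv2.minAreaRect((q[:,:2]*1000).astype(np.float32)))
plan(604,-320,68,17)
E
```

```text
t: 19.08
eef_pos: [0.6025, -0.3195, 0.1922]
tool_rot: [0.596, 0.803, 0.0, -0.0]
wrist_force: [0.6, 0.9, 0.1]
opening: 0.0856
grip_force: 0.0
4225 0.08441170594917936 ((601.8676147460938, -319.2431335449219), (48.18262481689453, 48.375335693359375), 17.20689582824707)
head 16.83 turn rotvec deg [ 0.   -0.03 -0.17] offset units after turn [-0.026  0.02   2.484] pos [ 0.6027 -0.319   0.1922] op 0.0854 gf 0.0 wf [ 0.1  1.1 -0. ] t 19.125
```

View pics/w6.png

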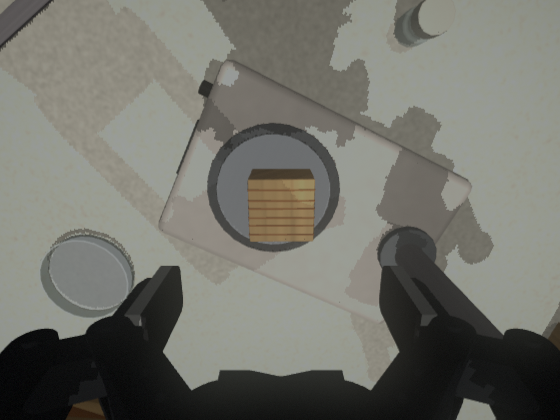

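The block is at (281,208), aligned with the pads. The stage ring spans columns 208–340 and rows 123–252, and the column at (407,250) is clear of the right finger.

```bash
python3 -c "
from h import *
print(px('w6',274,187.5,.046),px('w6',273,189,.046))"
python3 -m inch '{"grip":[1,1,1,1,1,1,1,-1,-1,-1,-1,-1,-1],"offset":[[0,0,0.5],[0,0,0.5],[0,0,0.5],[0,0,0.5],[0,0,0.35],[0,0,0.1],[0,0,0],[0,0,0],[0,0,0],[0,0,0],[0,0,0],[0,0,0],[0,0,0]],"dr":[[0,0,-0.2],[0,0,0],[0,0,0],[0,0,0],[0,0,0],[0,0,0],[0,0,0],[0,0,0],[0,0,0],[0,0,0],[0,0,0],[0,0,0],[0,0,0]]}' 30
python3 -m inch '{"grip":[-1,-1,-1,-1,-1,-1,-1],"offset":[[0,0,-0.3],[0,0,-0.7],[0,0,-0.7],[0,0,-0.7],[0,0,0],[0,0,0],[0,0,0]],"dr":[[0,0,0],[0,0,0],[0,0,0],[0,0,0],[0,0,-10],[0,0,-10],[0,0,0]]}'
python3 -c "
from h import *
plan(613,313,150)"
```

```text
[ 594.09586587 -313.0963862    46.        ] [ 593.6643315  -314.56425946   46.        ]
t: 20.75
eef_pos: [0.6031, -0.3201, 0.0709]
tool_rot: [0.595, 0.804, -0.0, 0.001]
wrist_force: [0.3, -0.5, 5.3]
opening: 0.0477
grip_force: 32.9
t: 21.62
eef_pos: [0.6024, -0.3195, 0.1901]
tool_rot: [0.447, 0.895, 0.0, -0.0]
wrist_force: [0.5, 0.5, -0.3]
opening: 0.0475
grip_force: 32.3
head 36.92 turn rotvec deg [ 0.   -0.01  0.  ] offset units after turn [9.985 7.769 0.803] pos [ 0.6024 -0.3195  0.1901] op 0.0475 gf 32.26789712905884 wf [ 0.5  0.5 -0.3] t 21.625
```

```bash
python3 -m inch '{"grip":[-1,-1,-1,-1,-1,-1,-1,-1,-1,-1,-1,-1,-1,-1,-1,-1,-1,-1,-1,-1],"offset":[[0.555,0.432,0],[0.555,0.432,0],[0.555,0.432,0],[0.555,0.432,0],[0.555,0.432,0],[0.555,0.432,0],[0.555,0.432,0],[0.555,0.432,0],[0.555,0.432,0],[0.555,0.432,0],[0.555,0.432,0],[0.555,0.432,0],[0.555,0.432,0],[0.555,0.432,0],[0.555,0.432,0],[0.555,0.432,0],[0.555,0.432,0],[0.555,0.432,0],[0,0,0],[0,0,0]],"dr":[[0,0,0],[0,0,0],[0,0,0],[0,0,0],[0,0,0],[0,0,0],[0,0,0],[0,0,0],[0,0,0],[0,0,0],[0,0,0],[0,0,0],[0,0,0],[0,0,0],[0,0,0],[0,0,0],[0,0,0],[0,0,0],[0,0,0],[0,0,0]]}'
python3 -c "
from h import *
snap('top','t3')
plan(613,313,72)"
```

```text
t: 24.12
eef_pos: [0.6121, 0.3128, 0.1895]
tool_rot: [0.447, 0.895, -0.0, -0.0]
wrist_force: [0.0, 0.4, -0.3]
opening: 0.0476
grip_force: 32.2
head 36.89 turn rotvec deg [-0.04  0.02  0.  ] offset units after turn [1.000e-03 1.800e-02 2.352e+00] pos [0.6123 0.3124 0.1896] op 0.0474 gf 32.24145948886871 wf [ 0.8 -0.6 -0.9] t 24.175
```

```bash
python3 - <<'E'
from h import *
z=np.load('pics/t0.npz')['p'][...,::-1]
a=cv2.resize(z[175:255,85:165],(400,400),interpolation=cv2.INTER_CUBIC);b=cv2.resize(z[198:278,395:475],(400,400),interpolation=cv2.INTER_CUBIC)
cv2.imwrite('pics/c1.png',np.hstack([a,b]))
E
```

```text
(no output)
```

View pics/c1.png

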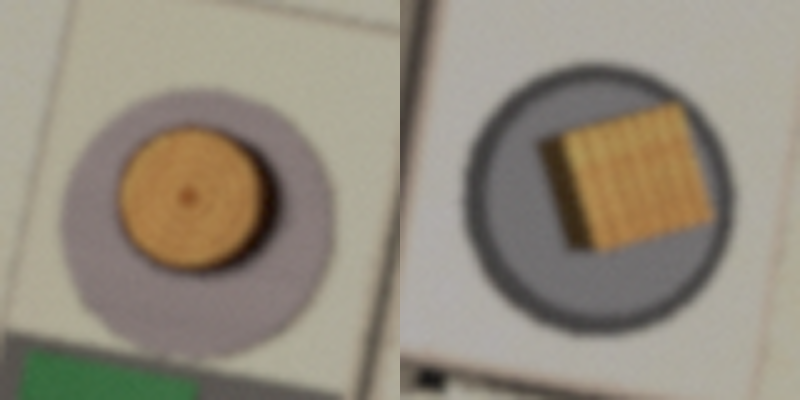

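The crop puts the pan centre at px (124.5,219.4) and the stage centre at px (435,237.6). Averaged with the wrist views, that gives pan (612,313) and stage (595,-316) mm.

```bash
python3 -m inch '{"grip":[-1,-1,-1,-1,-1,-1,-1,-1,-1],"offset":[[0,0,0.5],[0,0,0.5],[0,0,0.5],[0,0,0.4],[0,0,0.2],[0,0,0.14],[0,0,0.05],[0,0,0],[0,0,0]],"dr":[[0,0,0],[0,0,0],[0,0,0],[0,0,0],[0,0,0],[0,0,0],[0,0,0],[0,0,0],[0,0,0]]}'
```

```text
t: 25.3
eef_pos: [0.6128, 0.3136, 0.0761]
tool_rot: [0.446, 0.895, 0.0, 0.0]
wrist_force: [-0.2, 0.1, -0.6]
opening: 0.0473
grip_force: 32.3
```

```bash
python3 -m inch '{"grip":[-1,-1,-1],"offset":[[0,0,0.1],[0,0,0],[0,0,0]],"dr":[[0,0,0],[0,0,0],[0,0,0]]}'
```

```text
t: 25.68
eef_pos: [0.6129, 0.3136, 0.0709]
tool_rot: [0.446, 0.895, 0.001, 0.001]
wrist_force: [1.7, 1.1, 2.6]
opening: 0.0476
grip_force: 32.7
```

```bash
python3 -m inch '{"grip":[0.5,0.5,0.5,1,1,1,1,1,1,1],"offset":[[0,0,0],[0,0,0],[0,0,0],[0,0,-0.4],[0,0,-0.6],[0,0,-0.6],[0,0,-0.6],[0,0,-0.3],[0,0,0],[0,0,0]],"dr":[[0,0,0],[0,0,0],[0,0,0],[0,0,0],[0,0,0],[0,0,0],[0,0,0],[0,0,0],[0,0,0],[0,0,0]]}'
python3 - <<'E'
from h import *
snap('wrist','w7')
P,d,p=cloud('w7')
m=(abs(P[...,0]-.61)<.06)&(abs(P[...,1]-.313)<.06)&(P[...,2]>.078)&(P[...,2]<.095)&(d>0)
q=P[m];print(len(q),q[:,2].mean(),cv2.minAreaRect((q[:,:2]*1000).astype(np.float32)))
plan(669,-5,150)
E
```

```text
t: 26.92
eef_pos: [0.6116, 0.313, 0.1939]
tool_rot: [0.446, 0.895, -0.001, -0.001]
wrist_force: [0.4, 0.8, 0.0]
opening: 0.0858
grip_force: 0.0
4190 0.08441857680109163 ((612.0073852539062, 314.1832275390625), (48.315284729003906, 48.51140594482422), 36.9483642578125)
head 37.01 turn rotvec deg [-0.16 -0.05 -0.  ] offset units after turn [-5.771 -2.908  0.869] pos [0.6114 0.313  0.1934] op 0.0856 gf 0.0 wf [-0.5 -0.2 -0.3] t 26.975
```

View pics/w7.png

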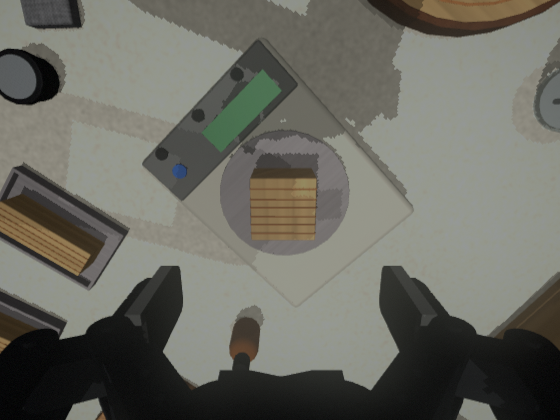

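The block stands upright on the pan, with the pan spanning (220–349, 130–255) and the block top at (283,209). Going to the disc.

```bash
python3 -c "
from h import *
print(px('w7',284.5,192.5,.046))"
python3 -m inch '{"grip":[1,1,1,1,1,1,1,1,1,1,1,1,1,1,1],"offset":[[-0.444,-0.224,0],[-0.444,-0.224,0],[-0.444,-0.224,0],[-0.444,-0.224,0],[-0.444,-0.224,0],[-0.444,-0.224,0],[-0.444,-0.224,0],[-0.444,-0.224,0],[-0.444,-0.224,0],[-0.444,-0.224,0],[-0.444,-0.224,0],[-0.444,-0.224,0],[-0.444,-0.224,0],[0,0,0],[0,0,0]],"dr":[[0,0,0],[0,0,0],[0,0,0],[0,0,0],[0,0,0],[0,0,0],[0,0,0],[0,0,0],[0,0,0],[0,0,0],[0,0,0],[0,0,0],[0,0,0],[0,0,0],[0,0,0]]}'
python3 - <<'E'
from h import *
snap('wrist','w8')
P,d,p=cloud('w8')
m=(abs(P[...,0]-.67)<.06)&(abs(P[...,1]+.005)<.06)&(P[...,2]>.032)&(P[...,2]<.048)&(d>0)
q=P[m];print(len(q),q[:,2].mean(),cv2.minEnclosingCircle((q[:,:2]*1000).astype(np.float32)))
plan(669,-5,31)
E
```

```text
[611.36972799 317.80612634  46.        ]
t: 28.85
eef_pos: [0.6698, -0.0047, 0.1952]
tool_rot: [0.446, 0.895, 0.0, -0.0]
wrist_force: [-0.3, 0.0, -0.3]
opening: 0.0851
grip_force: 0.0
3387 0.038975394637330435 ((667.986328125, -4.357706069946289), 29.09490203857422)
head 37.03 turn rotvec deg [ 0.   -0.03  0.  ] offset units after turn [-0.004 -0.02   3.284] pos [ 0.6697 -0.0042  0.1952] op 0.0856 gf 0.0 wf [0.  1.5 0.6] t 28.9
```

Block to pan centre is ~4 mm, good. Now I'll grip the disc.

```bash
python3 -m inch '{"grip":[1,1,1,1,1,1,1,1,-1,-1,-1,-1,-1,-1],"offset":[[0,-0.02,0.6],[0,0,0.6],[0,0,0.6],[0,0,0.6],[0,0,0.5],[0,0,0.25],[0,0,0.1],[0,0,0],[0,0,0],[0,0,0],[0,0,0],[0,0,0],[0,0,0],[0,0,0]],"dr":[[0,0,0],[0,0,0],[0,0,0],[0,0,0],[0,0,0],[0,0,0],[0,0,0],[0,0,0],[0,0,0],[0,0,0],[0,0,0],[0,0,0],[0,0,0],[0,0,0]]}' 30
python3 -m inch '{"grip":[-1,-1,-1,-1,-1,-1],"offset":[[0,0,-0.3],[0,0,-0.7],[0,0,-0.7],[0,0,-0.7],[0,0,-0.4],[0,0,0]],"dr":[[0,0,0],[0,0,0],[0,0,0],[0,0,0],[0,0,0],[0,0,0]]}'
python3 -c "
from h import *
plan(595,-316,68.4)"
```

```text
t: 30.65
eef_pos: [0.67, -0.0055, 0.0343]
tool_rot: [0.446, 0.895, 0.0, 0.001]
wrist_force: [-0.0, 0.5, 5.7]
opening: 0.0568
grip_force: 32.5
t: 31.4
eef_pos: [0.6701, -0.0055, 0.1749]
tool_rot: [0.446, 0.895, 0.001, 0.002]
wrist_force: [0.4, -1.0, 0.3]
opening: 0.0564
grip_force: 32.1
head 37.01 turn rotvec deg [ 0.15  0.15 -0.  ] offset units after turn [-4.055 -4.937  2.131] pos [ 0.6701 -0.0055  0.1749] op 0.0564 gf 32.14131295681 wf [ 0.4 -1.   0.3] t 31.4
```

```bash
python3 -m inch '{"grip":[-1,-1,-1,-1,-1,-1,-1,-1,-1,-1,-1,-1,-1,-1,-1],"offset":[[-0.312,-0.38,0],[-0.312,-0.38,0],[-0.312,-0.38,0],[-0.312,-0.38,0],[-0.312,-0.38,0],[-0.312,-0.38,0],[-0.312,-0.38,0],[-0.312,-0.38,0],[-0.312,-0.38,0],[-0.312,-0.38,0],[-0.312,-0.38,0],[-0.312,-0.38,0],[-0.312,-0.38,0],[0,0,0],[0,0,0]],"dr":[[0,0,0],[0,0,0],[0,0,0],[0,0,0],[0,0,0],[0,0,0],[0,0,0],[0,0,0],[0,0,0],[0,0,0],[0,0,0],[0,0,0],[0,0,0],[0,0,0],[0,0,0]]}'
python3 -m inch '{"grip":[-1,-1,-1,-1,-1,-1,-1],"offset":[[0,0,0.5],[0,0,0.5],[0,0,0.5],[0,0,0.3],[0,0,0.15],[0,0,0],[0,0,0]],"dr":[[0,0,0],[0,0,0],[0,0,0],[0,0,0],[0,0,0],[0,0,0],[0,0,0]]}'
python3 -c "
from h import *
plan(595,-316,70)"
```

```text
t: 33.28
eef_pos: [0.5938, -0.316, 0.1727]
tool_rot: [0.446, 0.895, 0.0, -0.0]
wrist_force: [0.2, 0.4, 0.3]
opening: 0.0566
grip_force: 32.2
t: 34.15
eef_pos: [0.5945, -0.3164, 0.0765]
tool_rot: [0.446, 0.895, -0.0, 0.001]
wrist_force: [0.2, -1.0, -1.0]
opening: 0.0565
grip_force: 32.2
head 37.01 turn rotvec deg [ 0.04  0.1  -0.  ] offset units after turn [0.001 0.013 0.13 ] pos [ 0.5945 -0.3164  0.0765] op 0.0565 gf 32.16673135757446 wf [ 0.2 -1.  -1. ] t 34.15
```

```bash
python3 -m inch '{"grip":[-1,-1,-1],"offset":[[0,0,0.12],[0,0,0],[0,0,0]],"dr":[[0,0,0],[0,0,0],[0,0,0]]}'
```

```text
t: 34.52
eef_pos: [0.5946, -0.3167, 0.0703]
tool_rot: [0.446, 0.895, -0.0, 0.001]
wrist_force: [2.1, -0.6, 4.3]
opening: 0.0564
grip_force: 32.3
```

Contact with the stage. I'll release, rise and back away toward the centre.

```bash
python3 -m inch '{"grip":[0.7,0.7,0.7,1,1,1,1,1,1,1],"offset":[[0,0,0],[0,0,0],[0,0,0],[0,0,-0.4],[0,0,-0.6],[0,0,-0.6],[0,0,-0.6],[0,0,-0.3],[0,0,0],[0,0,0]],"dr":[[0,0,0],[0,0,0],[0,0,0],[0,0,0],[0,0,0],[0,0,0],[0,0,0],[0,0,0],[0,0,0],[0,0,0]]}'
python3 - <<'E'
from h import *
snap('wrist','w9');snap('top','t4')
P,d,p=cloud('w9')
m=(abs(P[...,0]-.595)<.06)&(abs(P[...,1]+.316)<.06)&(P[...,2]>.068)&(P[...,2]<.083)&(d>0)
q=P[m];print(len(q),q[:,2].mean(),cv2.minEnclosingCircle((q[:,:2]*1000).astype(np.float32)))
a=cv2.resize(cv2.imread('pics/w9.png')[:300],(560,300));b=cv2.imread('pics/t4.png')[150:340,70:490]
cv2.imwrite('pics/c2.png',np.vstack([cv2.copyMakeBorder(a,0,0,0,0,0),cv2.resize(b,(560,253))]))
E
```

```text
t: 35.78
eef_pos: [0.5932, -0.3156, 0.1929]
tool_rot: [0.446, 0.895, 0.0, -0.001]
wrist_force: [-0.5, -0.0, 0.2]
opening: 0.0855
grip_force: 0.0
4351 0.07496082021689836 ((592.93408203125, -315.09466552734375), 28.96417236328125)
```

View pics/c2.png

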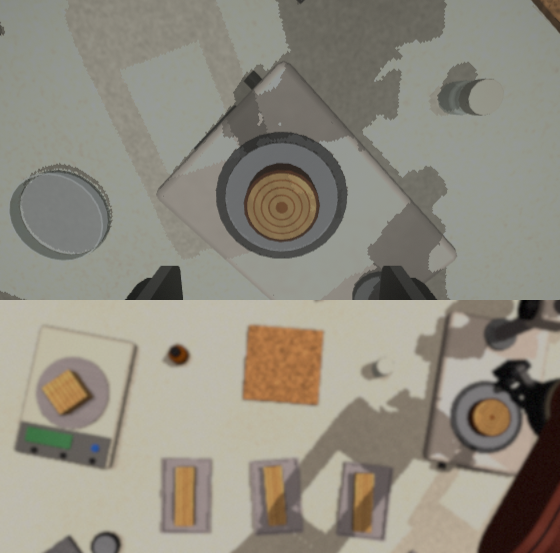

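The disc is centred on the stage (top at (282,207), ring centre (281,195), and the offset matches its height). The block is on the pan, the mat is empty, and all three bars lie in their trays.

```bash
python3 -c "
from workcell import ctrl
print(ctrl.hand_in())"
```

```text
the job is handed in; nothing more can be done
None
```

I handed the job in at about 36 s of the 112 s: the bar is in the middle of the formerly empty tray, the block is on the balance pan (about 4 mm off centre), the disc is on the microscope stage, the mat is empty, and the other two bars were not touched; the hand-in returned no verdict.

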